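# Find the loose well hatch and push it open

## Robot

A 6-joint arm with a two-finger parallel gripper is mounted at the origin on the work surface. World frame = base frame: x ahead of the robot, y to its left, z up, the work surface at z = 0. Lengths are in m, angles in degrees, forces in N, time in s.
With the tool pointing down it reaches from about 0.4 to 0.825 m from the base axis. Payload 7 kg.
Tool frame: the origin (TCP) lies at the very end of the fingers, on their centre line; the grasp point (between the pads) lies 19 mm behind it (r.hold_point_z is the distance from the TCP to the grasp point, in m); x points along the fingers, y is the direction in which the jaws open and shut, and the axes are right-handed (so a half turn about x gives the same grasp; the last joint's range is limited). The gripper opens to 88 mm and grips with 3 to 60 N. Pads are 19 mm wide; open, the fingers measure 130 mm over their backs; the gripper's body (78 mm by 193 mm) begins 47 mm behind the grasp point.
Start: joints at [-57.175, 20.546, 0.682, 0, -70.136, -16.507], TCP at [0.19, -0.648, 0.227] pointing down, gripper open.
Joint ranges: [-176.03, 176.03], [-82.01, 121.73], [-58.28, 71.71], [-173.87, 95.51], [-174.79, -0.11], [-173.66, 173.66]. Speed limits (degrees/s): [136.94, 136.94, 172.46, 180, 180, 180].

## Interface

Orientations are given as [roll, pitch, yaw] about the fixed x, y, z axes, in that order (R = Rz(yaw) Ry(pitch) Rx(roll)).
In Python, from plant import r gives the robot as it stands. The module is installed in compiled form; this text tells all that it offers.
- The arm moves only by the shell command python3 -m creep 'ROWS' [FORCE]. ROWS is JSON, a list of rows, each a list of 7 numbers: the turn, a rotation vector about the tool's x, y, z in rad, then the shift along the tool's x, y, z in cm, then the opening in per cent of the stroke, from 0 (shut) to 100 (fully open). In form: [[rx, ry, rz, x, y, z, fingers], ...]. A call has 1 to 8 rows; each row shifts and turns the commanded pose from where the row before left it, along the tool's axes as they then stand; what a row does not reach is not made up. A row lasts 1/10 s, in which the tool goes at most 50 mm and 8.59 degrees, less where a joint would pass 70% of its speed; a pose out of reach is approached as far as the arm can. A call is refused whole if a number of a shift passes 5 or a number of a turn 0.15, either way. A call with a gripper value outside its range is refused whole. The fingers move at their own pace and stop on an object; FORCE is the grip in N (left out, the last holds). Time passes only in rows, so rows that do not move let the fingers close. It gives the time, the measured TCP pose, the force and the opening at its end, in the units of the state.
- r.get_state(): the state, without advancing time (a new reading comes with each control period).
- r.capture(name): name is "side" or "top"; returns (picture, depth): 400x640x3 uint8, blue, green, red; 400x640 float32, m along the optical axis (not along the pixel's ray), 0 where there is no reading.
- r.camera_info(name): a dict with "fovy" (degrees; the focal length in pixels is half the picture's height over the tangent of half this angle, whatever the lens; pixels are square), "cx", "cy" (the principal point, pixels), "camera_from_world" (4x4, takes a point from world to camera coordinates). Camera axes: x right, y down, z forward; pixel columns grow to the right and rows downward; lengths in m; the calibration is good to about 2 mm. A picture is of the moment at which its call begins. camera_info takes no time and is no camera call.
- r.close_job(): hands the job in, once; it reports no verdict.
Trained networks look in the newest picture that a camera, given by its name, has taken for a name from the list of things; names that differ only in an ending like _2 or _b are one class to them, and where a whole thing is asked for, a point or a joint stands for the part that bears it (a point fixed in the world has none). Each returns a list of dicts, best first, with "score" (0 to 1); they miss things now and then, are a little off and sometimes report something else, mostly with a low value. They report only what shows in the picture. A call takes as long as a camera call.
- r.look_for(query, camera): "rect" ([left, top, right, bottom] in pixels, round what is visible of it).
- r.masks_of(query, camera): "pixels" (400x640 bool, what is visible of it) and "rect" ([left, top, right, bottom] in pixels, round what is visible of it).
The state is a dict: "time_s": time; "joints": joint angles; "qd": joint speeds; "joint_torque": joint torques, N m; "tcp_pos": TCP position; "eef_rot": TCP orientation; "contact_force": force on the tool from outside, world axes, zero at the start; "moment": the same for the moment, N m; "gripper_width": finger opening in m.
Only numpy, scipy, OpenCV 4.12 (cv2) and the standard library are available. Lean on these libraries where they do the work, as an engineer would, in place of code of your own. Each camera call takes 0.05 s, during which the arm holds its last target. There are 200 camera calls.

## Task

Three of the four identical hatches in the bench's tool-well box are blocked from below and one is free, but they look alike. With closed fingertips press gently on the hatches' black dots until you find the one that rocks, then push that hatch down and over until it is open as far as it goes, leave it open and come clear. Do not pick anything up, do not force the blocked hatches, and leave the other things on the bench where they are.

Things in the scene. Friction and masses are not known exactly. Their poses are not given: they have to be found in the camera images.
- hatch_box: dark wooden box fixed to the bench, 190 (x) x 344 (y) x 78 mm high. In its top, flush, a row along y of four identical plywood hatches 84 mm apart; behind them (+x) a 78 mm deep ledge. Under each hatch an open well 73 mm deep, 94 mm long (x). Origin on the bench below the middle of the hinge line (z = 74 mm); x points away from the robot, z up; the box spans x -80 to +110 mm.
- dot_1 (a point): black press dot, 18 mm across, on top of hatch 1, the leftmost seen from the robot; 42 mm on the robot's side of the hinge line, midway across, z = 78 mm when shut; moves with the hatch. The hatch is 76 mm wide (y), 8 mm thick, and reaches 62 mm to the robot's side of the hinge pins and 30 mm beyond; the pins lie at half its thickness.
- hatch_1 (a joint): angle of hatch 1 (rad): 0 shut and flush, growing as the near (dot) end goes down into the well and the far end rises, stop at 1.1. Stiff hinge: about 2.5 N down on the dot tips a free hatch, which stays where it is left; a blocked one gives 1 to 4 mm at the dot, on a block with a springy foot (5 N/mm).
- dot_2 (a point): black press dot, 18 mm across, on top of hatch 2, the second from the left seen from the robot; 42 mm on the robot's side of the hinge line, midway across, z = 78 mm when shut; moves with the hatch. The hatch is 76 mm wide (y), 8 mm thick, and reaches 62 mm to the robot's side of the hinge pins and 30 mm beyond; the pins lie at half its thickness.
- hatch_2 (a joint): angle of hatch 2 (rad): 0 shut and flush, growing as the near (dot) end goes down into the well and the far end rises, stop at 1.1. Stiff hinge: about 2.5 N down on the dot tips a free hatch, which stays where it is left; a blocked one gives 1 to 4 mm at the dot, on a block with a springy foot (5 N/mm).
- dot_3 (a point): black press dot, 18 mm across, on top of hatch 3, the third from the left seen from the robot; 42 mm on the robot's side of the hinge line, midway across, z = 78 mm when shut; moves with the hatch. The hatch is 76 mm wide (y), 8 mm thick, and reaches 62 mm to the robot's side of the hinge pins and 30 mm beyond; the pins lie at half its thickness.
- hatch_3 (a joint): angle of hatch 3 (rad): 0 shut and flush, growing as the near (dot) end goes down into the well and the far end rises, stop at 1.1. Stiff hinge: about 2.5 N down on the dot tips a free hatch, which stays where it is left; a blocked one gives 1 to 4 mm at the dot, on a block with a springy foot (5 N/mm).
- dot_4 (a point): black press dot, 18 mm across, on top of hatch 4, the rightmost seen from the robot; 42 mm on the robot's side of the hinge line, midway across, z = 78 mm when shut; moves with the hatch. The hatch is 76 mm wide (y), 8 mm thick, and reaches 62 mm to the robot's side of the hinge pins and 30 mm beyond; the pins lie at half its thickness.
- hatch_4 (a joint): angle of hatch 4 (rad): 0 shut and flush, growing as the near (dot) end goes down into the well and the far end rises, stop at 1.1. Stiff hinge: about 2.5 N down on the dot tips a free hatch, which stays where it is left; a blocked one gives 1 to 4 mm at the dot, on a block with a springy foot (5 N/mm).
- wax_tin: low aluminium tin, 48 mm across, about 28 mm high, standing on the ledge behind the hatches; origin under its centre
- handle_scales: two brown wooden knife-handle scales in a stack, 32 x 110 x 18 mm, lying on the ledge behind the hatches; origin under its centre
- screwdriver: red-handled screwdriver lying on the bench just left of the box, handle towards the robot; origin under it
- tape_measure: yellow tape measure, 66 x 34 x 60 mm, on the bench just right of the box; origin under its centre
- glue_bottle: white bottle with orange cap, 50 mm across, 120 mm high, on the bench to the right; origin under its centre
- mug: blue mug, 80 mm across, 90 mm high, on the bench to the left; origin under its centre

How it is judged:
By the outcome, as a careful person would: the job done as asked, in the order asked, and still so for the second after the job is handed in, with the robot touching nothing.
It also fails if it takes over 48 s, if anything falls off the work surface, if the arm or the gripper's body presses on something with over 40 N, if the wrist force passes 120 N, or if a joint passes its speed limit or range.

## Working session

There is one attempt and no reset: what is moved stays moved. The work goes in short steps, Python scripts to look and compute and a shell command to move; the robot and the scene stay as the last step left them, time stands still between calls to the robot, and variables do not carry over. Pictures are saved under pics/ and viewed, about 8 in all and at most 12, crops included, and the job is handed in when it is done.

```bash
mkdir -p pics; cat > h.py <<'E'
import numpy as np, cv2
from plant import r
def unproj(cam,u,v,z):
    "intersect pixel ray with plane z (world)"
    i=r.camera_info(cam); f=200/np.tan(np.radians(i["fovy"]/2)); T=np.linalg.inv(np.array(i["camera_from_world"]))
    d=T[:3,:3]@[(u-i["cx"])/f,(v-i["cy"])/f,1]; o=T[:3,3]; return o+d*(z-o[2])/d[2]
def pt(cam,u,v,dep):
    i=r.camera_info(cam); f=200/np.tan(np.radians(i["fovy"]/2)); T=np.linalg.inv(np.array(i["camera_from_world"]))
    return T[:3,:3]@(np.array([(u-i["cx"])/f,(v-i["cy"])/f,1])*dep)+T[:3,3]
E
python3 - <<'E'
from h import *
s=r.get_state(); print({k:np.round(v,3).tolist() for k,v in s.items()})
a,da=r.capture("top"); b,db=r.capture("side")
cv2.imwrite("pics/top.png",a); cv2.imwrite("pics/side.png",b)
for cam,d in(("top",da),("side",db)):
    i=r.camera_info(cam);print(cam,i["fovy"],np.round(np.linalg.inv(np.array(i["camera_from_world"])),3).tolist())
    for q in("hatch_1","dot_1","hatch_box"):
        for m in r.masks_of(q,cam)[:5]:
            p=m["pixels"]; v,u=np.nonzero(p); c=(u.mean(),v.mean()); dd=np.median(d[p])
            print(q,round(m["score"],2),np.round(c,1),np.round(m["rect"]),unproj(cam,*c,.078).round(4),pt(cam,*c,dd).round(4))
E
```

```text
{'time_s': 0.0, 'joints': [-57.175, 20.592, 0.635, -0.021, -70.137, -16.507], 'qd': [-0.039, 0.028, 0.007, -0.049, 0.012, -0.012], 'joint_torque': [0.0, -58.272, 29.307, 6.997, 0.007, -0.0], 'tcp_pos': [0.189, -0.647, 0.226], 'eef_rot': [94.816, 89.903, 111.126], 'contact_force': [0.504, -0.335, 0.432], 'moment': [0.056, 0.023, -0.049], 'gripper_width': 0.087}
top 57.618376512211746 [[0.023, -0.995, 0.094, 0.484], [-1.0, -0.025, -0.015, -0.001], [0.017, -0.093, -0.996, 1.184], [0.0, 0.0, 0.0, 1.0]]
hatch_1 0.72 [286.3 220.6] [274. 206. 300. 237.] [0.5447 0.096  0.078 ] [0.5447 0.0961 0.0776]
hatch_1 0.6 [368.4 216.7] [358. 202. 381. 232.] [ 0.5627 -0.1539  0.078 ] [ 0.5628 -0.154   0.0774]
hatch_1 0.58 [341.6 217.8] [328. 206. 354. 233.] [ 0.5572 -0.0719  0.078 ] [ 0.5572 -0.0719  0.0775]
hatch_1 0.57 [313.8 219.4] [301. 209. 327. 236.] [0.5502 0.0126 0.078 ] [0.5503 0.0126 0.0774]
hatch_1 0.2 [181.4 211.4] [159. 196. 200. 227.] [0.5646 0.4143 0.078 ] [0.5673 0.4282 0.0411]
dot_1 0.9 [341.2 217.9] [329. 203. 357. 233.] [ 0.5569 -0.0707  0.078 ] [ 0.5569 -0.0707  0.0775]
dot_1 0.89 [2
[... 695 characters left out ...]
0.5589 -0.1535  0.0779]
hatch_1 0.66 [313.4 222.6] [291. 208. 337. 234.] [0.5414 0.0979 0.078 ] [0.5413 0.098  0.0781]
hatch_1 0.64 [326.7 204.2] [305. 196. 351. 212.] [0.5468 0.0143 0.078 ] [0.5469 0.0142 0.0779]
dot_1 0.86 [347.8 174.6] [328. 166. 366. 182.] [ 0.5587 -0.1532  0.078 ] [ 0.5588 -0.1535  0.0779]
dot_1 0.71 [314.  222.7] [284. 210. 337. 238.] [0.5398 0.0977 0.078 ] [0.5399 0.0976 0.0779]
dot_1 0.58 [337.7 188.3] [319. 179. 360. 200.] [ 0.5536 -0.0694  0.078 ] [ 0.5536 -0.0695  0.078 ]
dot_1 0.56 [326.8 204.3] [306. 195. 349. 218.] [0.5465 0.0146 0.078 ] [0.5466 0.0144 0.0779]
hatch_box 0.45 [385.  152.4] [378. 131. 392. 169.] [ 0.5101 -0.3447  0.078 ] [ 0.5216 -0.3894  0.0585]
```

```bash
python3 - <<'E'
from h import *
a=cv2.imread("pics/top.png"); b=cv2.imread("pics/side.png")
A=cv2.resize(a[165:255,245:405],None,fx=5,fy=5,interpolation=cv2.INTER_CUBIC)
cv2.imwrite("pics/c1.png",A)
B=cv2.resize(b[130:250,240:400],None,fx=5,fy=5,interpolation=cv2.INTER_CUBIC)
cv2.imwrite("pics/c2.png",B)
# dark dots
for cam,im,box in(("top",a,(200,240,270,390)),("side",b,(165,235,285,370))):
    g=im.max(2); m=np.zeros_like(g); y0,y1,x0,x1=box; m[y0:y1,x0:x1]=(g[y0:y1,x0:x1]<50)
    n,_,st,c=cv2.connectedComponentsWithStats(m)
    for k in range(1,n):
        if 6<st[k,4]<120: print(cam,st[k].tolist(),c[k].round(1),unproj(cam,*c[k],.078).round(4))
E
```

```text
top [368, 223, 3, 4, 10] [369.  224.8] [ 0.5379 -0.156   0.078 ]
top [340, 225, 4, 3, 8] [341.5 226. ] [ 0.5322 -0.0722  0.078 ]
top [313, 226, 3, 4, 10] [314.  227.2] [0.5266 0.0114 0.078 ]
top [285, 228, 3, 3, 8] [286.1 228.9] [0.5195 0.0957 0.078 ]
```

View pics/c1.png

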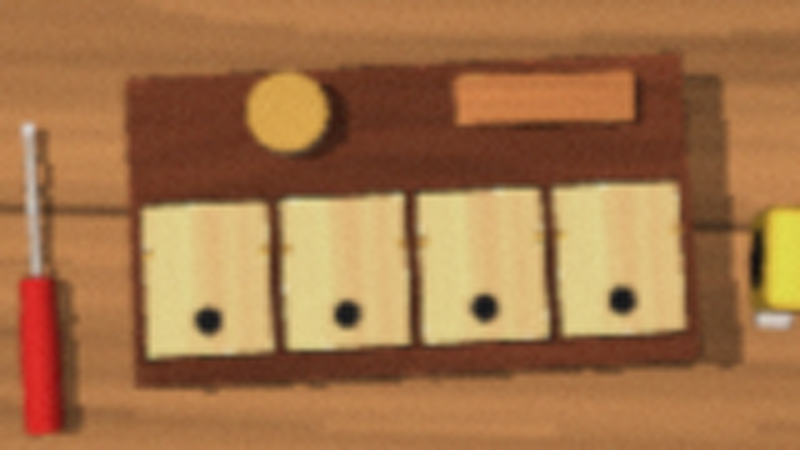

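View pics/side.png

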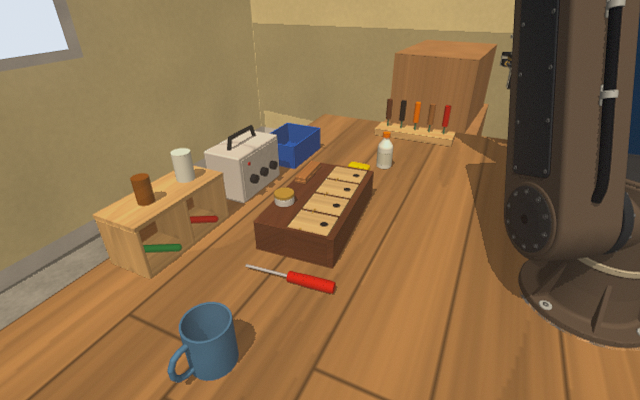

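```bash
cat >> h.py <<'E'
from scipy.spatial.transform import Rotation as Ro
yaw=np.radians(4.1)
X=np.array([np.cos(yaw),np.sin(yaw),0]); Y=np.array([-X[1],X[0],0])
dots={1:(.518,.0965),2:(.5245,.0125),3:(.5305,-.0713),4:(.5365,-.1555)}
def Rt(tilt=0,flip=1):
    "tool axes: x down (tilted forward by tilt deg), y along box Y*flip"
    t=np.radians(tilt); x=np.sin(t)*X-np.cos(t)*np.array([0,0,1]); y=flip*Y
    return np.c_[x,y,np.cross(x,y)]
def plan(p,R):
    s=r.get_state(); R0=Ro.from_euler("xyz",s["eef_rot"],degrees=True).as_matrix(); d=np.array(p)-s["tcp_pos"]
    print("R0",R0.round(3).tolist(),"turn(now axes)",Ro.from_matrix(R0.T@R).as_rotvec().round(3),"shift cm in new axes",(R.T@d*100).round(2),"in old",(R0.T@d*100).round(2))
E
python3 - <<'E'
from h import *
for f in(1,-1): plan((*dots[4],.10),Rt(0,f))
for q in("glue_bottle","tape_measure","wax_tin","mug"):
    r.capture("top")
    for m in r.masks_of(q,"top")[:1]:
        v,u=np.nonzero(m["pixels"]);print(q,m["score"],unproj("top",u.mean(),v.mean(),.06).round(3))
E
```

```text
R0 [[-0.0, -0.281, 0.96], [0.0, 0.96, 0.281], [-1.0, 0.0, -0.0]] turn(now axes) [ 0.213 -0.    -0.   ] shift cm in new axes [12.64 46.62 38.12] in old [12.65 37.49 47.12]
R0 [[-0.0, -0.281, 0.96], [0.0, 0.96, 0.281], [-1.0, 0.0, -0.0]] turn(now axes) [-2.928  0.    -0.   ] shift cm in new axes [ 12.64 -46.62 -38.12] in old [12.65 37.49 47.12]
glue_bottle 0.71 [0.566 0.426 0.06 ]
tape_measure 0.62 [ 0.563 -0.259  0.06 ]
mug 0.97 [0.566 0.422 0.06 ]
```

```bash
python3 -m creep '[[0.107,0,0,0,0,0,0],[0.106,0,0,0,0,0,0],[0,0,0,0,3.1,2.54,0],[0,0,0,0,3.1,2.54,0],[0,0,0,0,3.1,2.54,0],[0,0,0,0,3.1,2.54,0],[0,0,0,0,3.1,2.54,0],[0,0,0,0,3.1,2.54,0]]' 20
python3 -m creep '[[0,0,0,0,3.1,2.54,0],[0,0,0,0,3.1,2.54,0],[0,0,0,0,3.1,2.54,0],[0,0,0,0,3.1,2.54,0],[0,0,0,0,3.1,2.54,0],[0,0,0,0,3.1,2.54,0],[0,0,0,0,3.1,2.54,0],[0,0,0,0,3.1,2.54,0]]'
python3 -m creep '[[0,0,0,2,3.1,2.54,0],[0,0,0,3,0,0,0],[0,0,0,3,0,0,0],[0,0,0,2,0,0,0],[0,0,0,0,0,0,0],[0,0,0,0,0,0,0]]'
python3 - <<'E'
from h import *
plan((*dots[4],.083),Rt(0))
a,_=r.capture("side"); cv2.imwrite("pics/s2.png",cv2.resize(a[80:260,220:460],None,fx=3,fy=3,interpolation=cv2.INTER_CUBIC))
E
```

```text
time_s: 1.6
tcp_pos: [0.329, -0.45, 0.2268]
eef_rot: [-43.1, 90.0, -39.0]
contact_force: [1.4, -0.0, -0.2]
gripper_width: 0.0294
time_s: 2.4
tcp_pos: [0.514, -0.1879, 0.227]
eef_rot: [-7.6, 90.0, -3.5]
contact_force: [-0.1, -1.3, 0.5]
gripper_width: 0.0005
time_s: 3.0
tcp_pos: [0.5366, -0.1568, 0.1271]
eef_rot: [-104.1, 90.0, -99.9]
contact_force: [0.6, -0.1, 0.2]
gripper_width: 0.0004
R0 [[-0.0, -0.072, 0.997], [-0.0, 0.997, 0.072], [-1.0, -0.0, -0.0]] turn(now axes) [ 0. -0.  0.] shift cm in new axes [ 4.41  0.13 -0.  ] in old [ 4.41  0.13 -0.  ]
```

View pics/s2.png

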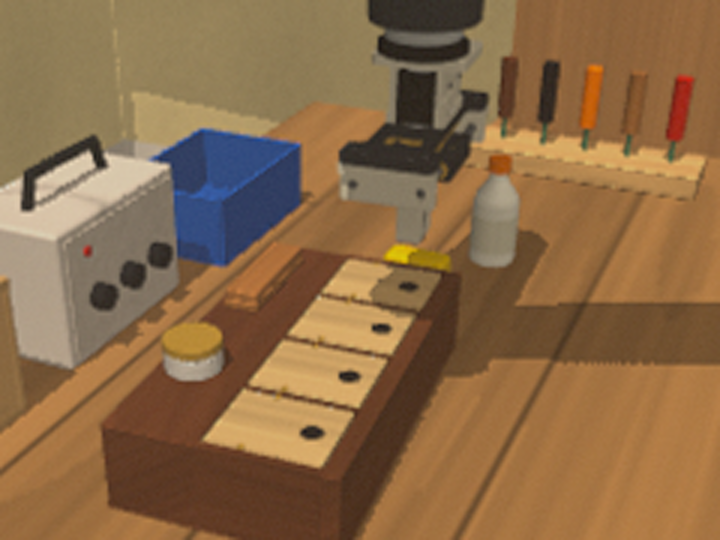

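The gripper, jaws shut, hangs above dot 4 (crop 408,287), and the other hatches, tin and scales are clear. I'll go down and press.

```bash
python3 -m creep '[[0,0,0,2.2,0.13,0,0],[0,0,0,1.6,0,0,0],[0,0,0,0.6,0,0,0],[0,0,0,0,0,0,0],[0,0,0,0,0,0,0]]'
python3 -m creep '[[0,0,0,0.2,0,0,0],[0,0,0,0,0,0,0]]'
python3 -m creep '[[0,0,0,0.2,0,0,0],[0,0,0,0,0,0,0]]'
python3 -m creep '[[0,0,0,0.15,0,0,0],[0,0,0,0,0,0,0]]'
```

```text
time_s: 3.55
tcp_pos: [0.5371, -0.1555, 0.0838]
eef_rot: [-11.7, 89.9, -7.6]
contact_force: [-0.2, 0.5, 0.2]
gripper_width: 0.0002
time_s: 3.75
tcp_pos: [0.5365, -0.1554, 0.0811]
eef_rot: [-2.0, 89.9, 2.1]
contact_force: [-0.2, -0.7, -0.4]
gripper_width: 0.0007
time_s: 3.95
tcp_pos: [0.5361, -0.1554, 0.0785]
eef_rot: [152.4, 90.0, 156.5]
contact_force: [0.1, -0.6, -0.0]
gripper_width: 0.0008
time_s: 4.15
tcp_pos: [0.5361, -0.1554, 0.0771]
eef_rot: [-140.9, 90.0, -136.8]
contact_force: [-0.9, 0.9, 1.0]
gripper_width: 0.0004
```

```bash
python3 -m creep '[[0,0,0,0.1,0,0,0],[0,0,0,0,0,0,0]]'
python3 -m creep '[[0,0,0,0.1,0,0,0],[0,0,0,0,0,0,0]]'
```

```text
time_s: 4.35
tcp_pos: [0.5361, -0.1554, 0.0765]
eef_rot: [-113.5, 90.0, -109.3]
contact_force: [-2.8, 1.7, 6.2]
gripper_width: 0.0006
time_s: 4.55
tcp_pos: [0.5361, -0.1554, 0.076]
eef_rot: [-68.0, 90.0, -63.9]
contact_force: [-4.5, 2.8, 10.6]
gripper_width: 0.0006
```

Hatch 4 is blocked: force climbs to 10 N within 1 mm. Lift and go to hatch 3, 84 mm along tool y.

```bash
python3 -m creep '[[0,0,0,-1.5,0,0,0],[0,0,0,0,2.8,0,0],[0,0,0,0,2.8,0,0],[0,0,0,0,2.8,0,0],[0,0,0,0.9,0,0,0],[0,0,0,0,0,0,0],[0,0,0,0,0,0,0]]'
python3 -m creep '[[0,0,0,0.3,0,0,0],[0,0,0,0,0,0,0]]'
python3 -m creep '[[0,0,0,0.15,0,0,0],[0,0,0,0,0,0,0]]'
python3 -m creep '[[0,0,0,0.1,0,0,0],[0,0,0,0,0,0,0]]'
```

```text
time_s: 5.25
tcp_pos: [0.53, -0.072, 0.0808]
eef_rot: [-166.1, 89.9, -161.9]
contact_force: [-0.3, 0.3, -0.2]
gripper_width: 0.0006
time_s: 5.45
tcp_pos: [0.5304, -0.0722, 0.0779]
eef_rot: [-13.7, 90.0, -9.6]
contact_force: [1.0, -0.7, -0.2]
gripper_width: 0.0004
time_s: 5.65
tcp_pos: [0.5303, -0.0721, 0.0768]
eef_rot: [-57.7, 90.0, -53.7]
contact_force: [0.1, -1.9, 3.9]
gripper_width: 0.0004
time_s: 5.85
tcp_pos: [0.5303, -0.0721, 0.0763]
eef_rot: [-56.0, 90.0, -51.9]
contact_force: [-2.6, -1.1, 8.3]
gripper_width: 0.0005
```

Hatch 3 is blocked too (8.3 N). Next is hatch 2.

```bash
python3 -m creep '[[0,0,0,-1.5,0,0,0],[0,0,0,0,2.8,0,0],[0,0,0,0,2.8,0,0],[0,0,0,0,2.8,0,0],[0,0,0,1.0,0,0,0],[0,0,0,0,0,0,0],[0,0,0,0,0,0,0]]'
python3 -m creep '[[0,0,0,0.3,0,0,0],[0,0,0,0,0,0,0]]'
python3 -m creep '[[0,0,0,0.15,0,0,0],[0,0,0,0,0,0,0]]'
python3 -m creep '[[0,0,0,0.1,0,0,0],[0,0,0,0,0,0,0]]'
```

```text
time_s: 6.55
tcp_pos: [0.5238, 0.0117, 0.0802]
eef_rot: [-163.1, 89.9, -159.0]
contact_force: [0.3, -0.5, -1.2]
gripper_width: 0.0007
time_s: 6.75
tcp_pos: [0.5243, 0.0116, 0.0775]
eef_rot: [-3.0, 90.0, 1.0]
contact_force: [-0.4, -0.1, -0.3]
gripper_width: 0.0005
time_s: 6.95
tcp_pos: [0.5242, 0.0117, 0.0761]
eef_rot: [-78.7, 90.0, -74.6]
contact_force: [0.4, -0.9, 1.4]
gripper_width: 0.0005
time_s: 7.15
tcp_pos: [0.5242, 0.012, 0.0751]
eef_rot: [-87.4, 90.0, -83.3]
contact_force: [0.7, -1.4, 2.8]
gripper_width: 0.0005
```

Softer here (2.8 N at 2.5 mm). I'll press on in small steps.

```bash
python3 -m creep '[[0,0,0,0.1,0,0,0],[0,0,0,0,0,0,0]]'
python3 -m creep '[[0,0,0,0.1,0,0,0],[0,0,0,0,0,0,0]]'
```

```text
time_s: 7.35
tcp_pos: [0.5241, 0.0121, 0.074]
eef_rot: [-113.6, 90.0, -109.5]
contact_force: [-0.7, -1.8, 2.2]
gripper_width: 0.0004
time_s: 7.55
tcp_pos: [0.5241, 0.0122, 0.073]
eef_rot: [-166.4, 90.0, -162.3]
contact_force: [0.1, -1.3, 2.9]
gripper_width: 0.0003
```

```bash
python3 -m creep '[[0,0,0,0.1,0,0,0],[0,0,0,0,0,0,0]]'
python3 -m creep '[[0,0,0,0.1,0,0,0],[0,0,0,0,0,0,0]]'
python3 -m creep '[[0,0,0,0.1,0,0,0],[0,0,0,0,0,0,0]]'
```

```text
time_s: 7.75
tcp_pos: [0.5242, 0.0122, 0.072]
eef_rot: [44.0, 90.0, 48.1]
contact_force: [-0.3, -1.8, 3.1]
gripper_width: 0.0006
time_s: 7.95
tcp_pos: [0.5242, 0.0123, 0.071]
eef_rot: [27.8, 90.0, 31.9]
contact_force: [-0.4, -2.0, 2.3]
gripper_width: 0.0006
time_s: 8.15
tcp_pos: [0.5242, 0.0123, 0.07]
eef_rot: [26.1, 90.0, 30.2]
contact_force: [2.1, -1.8, 1.2]
gripper_width: 0.0005
```

Hatch 2 is the free one: it has sunk 7 mm at a constant 2 to 3 N. I'll keep pushing down, then tilt the tool 20° forward (ry negative) and push down and over.

```bash
python3 -m creep '[[0,0,0,0.5,0,0,0],[0,0,0,0.5,0,0,0],[0,0,0,0.5,0,0,0],[0,0,0,0,0,0,0]]'
python3 -m creep '[[0,-0.117,0,0,0,0,0],[0,-0.117,0,0,0,0,0],[0,-0.116,0,0,0,0,0],[0,0,0,0,0,0,0]]'
python3 -m creep '[[0,0,0,0.5,0,0.06,0],[0,0,0,0.5,0,0.06,0],[0,0,0,0,0,0,0]]'
python3 - <<'E'
from h import *
s=r.get_state(); o=np.array(dots[2])+.042*X[:2]; d=s["tcp_pos"][:2]-o
print("box x,y,z mm",(d@X[:2]*1e3).round(1),(d@Y[:2]*1e3).round(1),s["tcp_pos"][2]*1e3)
plan((*(o-.032*X[:2]),.035),Rt(20))
E
```

```text
time_s: 8.55
tcp_pos: [0.5232, 0.0121, 0.0539]
eef_rot: [-174.6, 89.9, -170.5]
contact_force: [-0.4, -0.4, 0.6]
gripper_width: 0.0007
time_s: 8.95
tcp_pos: [0.5308, -0.0002, 0.0629]
eef_rot: [-2.6, 73.1, 1.4]
contact_force: [-0.4, -1.7, -0.5]
gripper_width: 0.0005
time_s: 9.25
tcp_pos: [0.5384, 0.0004, 0.0541]
eef_rot: [-2.3, 73.1, 1.5]
contact_force: [-0.7, -0.3, 2.2]
gripper_width: 0.0002
box x,y,z mm -29.0 -13.0 54.07696282097681
R0 [[0.29, -0.064, 0.955], [0.008, 0.998, 0.064], [-0.957, -0.011, 0.29]] turn(now axes) [-0.004 -0.055  0.013] shift cm in new axes [ 1.69  1.3  -0.93] in old [ 1.72  1.32 -0.84]
```

The turn dragged the TCP sideways by 13 mm and it stopped short. I'll check the joints and correct.

```bash
python3 -m creep '[[0,0,0,0,0.65,-0.4,0],[0,0,0,0.3,0.65,-0.4,0],[0,0,0,0,0,0,0]]'
python3 - <<'E'
from h import *
s=r.get_state(); o=np.array(dots[2])+.042*X[:2]; d=s["tcp_pos"][:2]-o
print(s["joints"].round(1) if hasattr(s["joints"],"round") else s["joints"])
print("box x,y,z mm",(d@X[:2]*1e3).round(1),(d@Y[:2]*1e3).round(1),s["tcp_pos"][2]*1e3)
plan((*(o-.032*X[:2]),.035),Rt(20))
a,_=r.capture("side"); cv2.imwrite("pics/s3.png",cv2.resize(a[80:260,220:460],None,fx=3,fy=3,interpolation=cv2.INTER_CUBIC))
E
```

```text
time_s: 9.55
tcp_pos: [0.5309, 0.0132, 0.0493]
eef_rot: [-2.3, 73.1, 1.5]
contact_force: [-0.3, -0.6, -0.5]
gripper_width: 0.0006
[  21.     9.8  -58.1   42.5   -8.3 -148.6]
box x,y,z mm -35.6 0.2 49.25572958883921
R0 [[0.291, -0.065, 0.955], [0.008, 0.998, 0.066], [-0.957, -0.012, 0.291]] turn(now axes) [-0.002 -0.054  0.013] shift cm in new axes [ 1.46 -0.02 -0.15] in old [ 1.47 -0.   -0.07]
```

View pics/s3.png

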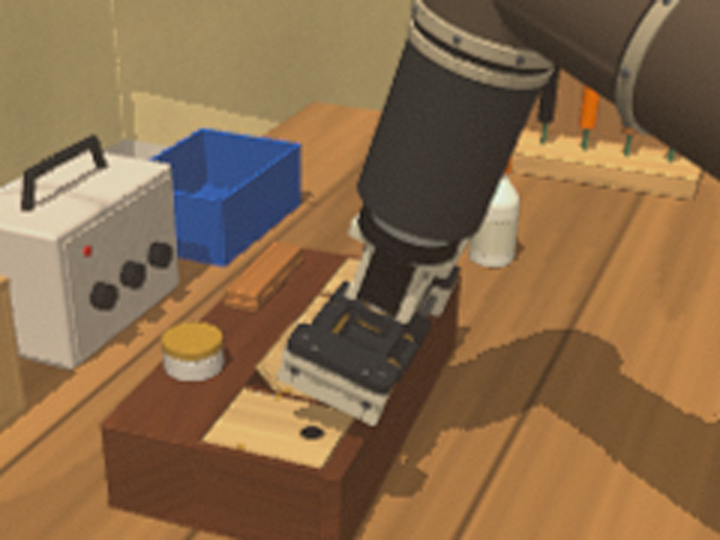

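In the side view the gripper is in the hatch 2 opening, with the hatch's far edge raised (crop 270,370) and the tin and scales untouched. Joint 3 is at its limit (-58.1) and joint 5 near zero, which explains the drift. I'll take back some tilt.

```bash
python3 -m creep '[[0,0.04,0,0,0,0,0],[0,0.04,0,0,0,0,0],[0,0.04,0,0,0,0,0],[0,0,0,0,0,0,0]]'
python3 - <<'E'
from h import *
s=r.get_state(); o=np.array(dots[2])+.042*X[:2]; d=s["tcp_pos"][:2]-o
print(np.round(s["joints"],1))
print("box x,y,z mm",(d@X[:2]*1e3).round(1),(d@Y[:2]*1e3).round(1),s["tcp_pos"][2]*1e3)
plan((*(o-.032*X[:2]),.035),Rt(10))
E
```

```text
time_s: 10.0
tcp_pos: [0.5355, 0.01, 0.0514]
eef_rot: [-4.9, 78.7, -1.3]
contact_force: [-1.6, 1.6, 1.7]
gripper_width: 0.0002
[  25.4   12.6  -43.8   12.5  -23.9 -122.7]
box x,y,z mm -31.2 -3.3 51.41761172656361
R0 [[0.195, -0.062, 0.979], [-0.004, 0.998, 0.064], [-0.981, -0.017, 0.195]] turn(now axes) [-0.007  0.021  0.018] shift cm in new axes [ 1.6   0.33 -0.37] in old [ 1.59  0.35 -0.4 ]
```

```bash
python3 -m creep '[[0,0,0,0.4,0.15,-0.2,0],[0,0,0,0.4,0.15,-0.2,0],[0,0,0,0.4,0,0,0],[0,0,0,0,0,0,0]]'
python3 -m creep '[[0,0,0,0.3,0,0,0],[0,0,0,0,0,0,0]]'
python3 - <<'E'
from h import *
s=r.get_state(); o=np.array(dots[2])+.042*X[:2]; d=s["tcp_pos"][:2]-o
print(np.round(s["joints"],1))
print("box x,y,z mm",(d@X[:2]*1e3).round(1),(d@Y[:2]*1e3).round(1),s["tcp_pos"][2]*1e3)
E
```

```text
time_s: 10.4
tcp_pos: [0.5318, 0.0104, 0.0379]
eef_rot: [-5.8, 78.7, -2.1]
contact_force: [-1.8, 0.2, 1.0]
gripper_width: 0.0008
time_s: 10.6
tcp_pos: [0.5332, 0.0106, 0.0355]
eef_rot: [-5.7, 78.7, -2.0]
contact_force: [-0.8, -0.0, 0.9]
gripper_width: 0.0004
[  25.5   14.   -45.9   14.9  -20.7 -125.3]
box x,y,z mm -33.5 -2.5 35.46844024720265
```

```bash
python3 -m creep '[[0,0,0,0.06,0,0.08,0],[0,0,0,0,0,0,0]]'
python3 -m creep '[[0,0,0,0.06,0,0.08,0],[0,0,0,0,0,0,0]]'
python3 -m creep '[[0,0,0,0.06,0,0.08,0],[0,0,0,0,0,0,0]]'
```

```text
time_s: 10.8
tcp_pos: [0.534, 0.0107, 0.0352]
eef_rot: [-5.7, 78.7, -2.0]
contact_force: [-2.2, -0.5, 0.5]
gripper_width: 0.0007
time_s: 11.0
tcp_pos: [0.5347, 0.0107, 0.0347]
eef_rot: [-5.7, 78.7, -2.1]
contact_force: [-5.3, 0.0, 3.0]
gripper_width: 0.0007
time_s: 11.2
tcp_pos: [0.535, 0.0106, 0.0344]
eef_rot: [-5.8, 78.7, -2.2]
contact_force: [-9.5, 1.6, 8.3]
gripper_width: 0.0002
```

The force has risen to 12.6 N along the hatch normal, so this is the stop (about 63°). One last small push, then back off along the normal and draw out.

```bash
python3 -m creep '[[0,0,0,0.06,0,0.08,0],[0,0,0,0,0,0,0]]'
python3 -m creep '[[0,0,0,-0.3,0,-0.4,0],[0,0,0,-0.2,0,-0.2,0],[0,0,0,-2,0,0,0],[0,0,0,-3,0,0,0],[0,0,0,-3,0,0,0],[0,0,0,-4,0,0,0],[0,0,0,0,0,0,0],[0,0,0,0,0,0,0]]'
python3 -m creep '[[0,0,0,-3,-4,0,0],[0,0,0,0,-5,0,0],[0,0,0,0,-5,0,0],[0,0,0,0,-5,0,0],[0,0,0,0,-5,0,0],[0,0,0,0,-5,0,0],[0,0,0,0,0,0,0],[0,0,0,0,0,0,0]]'
python3 - <<'E'
from h import *
print(np.round(r.get_state()["joints"],1))
a,da=r.capture("top"); b,db=r.capture("side")
A=cv2.resize(a[165:255,245:405],None,fx=4,fy=4,interpolation=cv2.INTER_CUBIC)
B=cv2.resize(b[120:260,220:400],None,fx=4,fy=4,interpolation=cv2.INTER_CUBIC)[:, :640]
cv2.imwrite("pics/c4.png",A); cv2.imwrite("pics/c5.png",B)
for cam,d in(("top",da),("side",db)):
    P=[]
    o=np.array(dots[2])+.042*X[:2]
    for v in range(150,260):
        for u in range(260,400):
            if d[v,u]>0:
                p=pt(cam,u,v,d[v,u]); q=p[:2]-o; y=q@Y[:2]
                if abs(y)<.025 and -.06<q@X[:2]<.03: P.append((q@X[:2]*1e3,p[2]*1e3))
    P=np.array(P); P=P[np.argsort(P[:,0])]
    print(cam,[(int(a),int(z)) for a,z in P[::max(1,len(P)//40)]])
E
```

```text
time_s: 11.4
tcp_pos: [0.5354, 0.0105, 0.0341]
eef_rot: [-5.9, 78.8, -2.3]
contact_force: [-15.8, 4.3, 15.2]
gripper_width: 0.0006
time_s: 12.2
tcp_pos: [0.5076, 0.0122, 0.157]
eef_rot: [-5.0, 78.4, -1.3]
contact_force: [-0.9, 0.5, -0.7]
gripper_width: 0.0004
time_s: 13.0
tcp_pos: [0.5178, -0.2793, 0.1884]
eef_rot: [-5.4, 78.8, -2.0]
contact_force: [0.5, 0.2, 0.4]
gripper_width: 0.0001
[-10.4   8.4 -21.2  -2.2 -49.4 -74.9]Traceback (most recent call last):
  File "<stdin>", line 13, in <module>
  File "h.py", line 8, in pt
    i=r.camera_info(cam); f=200/np.tan(np.radians(i["fovy"]/2)); T=np.linalg.inv(np.array(i["camera_from_world"]))
ValueError: time passes only in moves, steps and waits
```

View pics/c4.png

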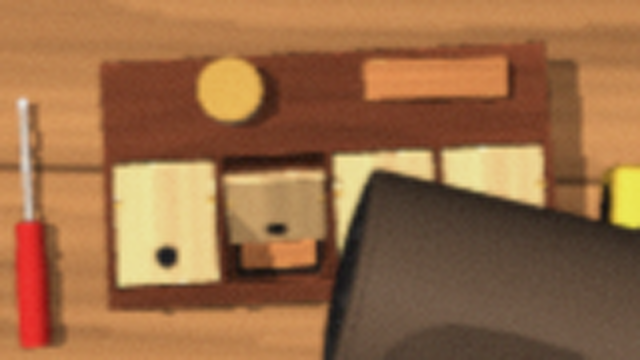

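View pics/c5.png

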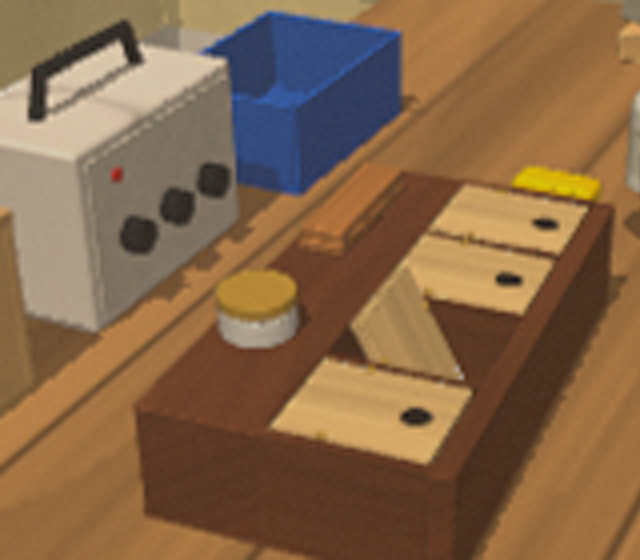

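Hatch 2 stands steeply open (top crop 275,205; side crop 405,320). The other three are flush, the tin and scales are in place, and the arm is clear. I'll measure the angle from depth.

```bash
python3 - <<'E'
from h import *
for cam in("side","top"):
    i=r.camera_info(cam); f=200/np.tan(np.radians(i["fovy"]/2)); T=np.linalg.inv(np.array(i["camera_from_world"]))
    _,d=r.capture(cam); v,u=np.mgrid[:400,:640]
    P=np.stack([(u-i["cx"])/f*d,(v-i["cy"])/f*d,d],-1)[d>0]@T[:3,:3].T+T[:3,3]
    q=P[:,:2]-(np.array(dots[2])+.042*X[:2]); x=q@X[:2]*1e3; y=q@Y[:2]*1e3; z=P[:,2]*1e3
    k=(abs(y)<30)&(x>-28)&(x<14)&(z>30)&(z<110); x,z=x[k],z[k]
    o=np.argsort(x); print(cam,k.sum(),[(int(a),int(b)) for a,b in zip(x[o],z[o])][::max(1,k.sum()//25)])
    k=(x<3); c=np.cov(x[k],z[k]); w,V=np.linalg.eigh(c); print(np.degrees(np.arctan2(V[1,1],V[0,1])), z.max())
print(np.round(r.get_state()["contact_force"],1))
E
```

```text
side 307 [(-24, 34), (-19, 48), (-16, 51), (-14, 57), (-12, 57), (-11, 61), (-9, 62), (-8, 67), (-7, 69), (-6, 75), (-5, 76), (-4, 75), (-2, 79), (-2, 79), (-1, 86), (0, 84), (1, 87), (2, 86), (3, 89), (4, 94), (5, 95), (6, 91), (7, 100), (8, 99), (9, 101), (12, 101)]
63.35569051146322 102.80251914452299
top 283 [(-27, 31), (-24, 36), (-22, 36), (-21, 35), (-19, 41), (-17, 43), (-16, 49), (-14, 53), (-12, 54), (-11, 57), (-9, 61), (-8, 61), (-6, 66), (-4, 71), (-3, 77), (-1, 76), (0, 78), (0, 82), (2, 85), (4, 89), (5, 94), (7, 96), (8, 99), (9, 99), (11, 97), (13, 98)]
63.09955490289612 107.51971624631484
[0.2 0.3 0.3]
```

Both cameras give 63.1° to 63.4° (stop 63.0°), and the tool is free of contact. Handing in.

```bash
python3 -c "
from plant import r
print(r.close_job())"
```

```text
the job is handed in; nothing more can be done
None
```

Hatch 2, the second from the left, was the free one. It is open to its stop, and I've handed the job in at about 13 s.

- **Finding it:** I pressed the dots from the right with closed fingertips. Hatches 4 and 3 were blocked, with the force climbing to 10.6 N and 8.3 N within about 2 mm. Hatch 2 kept sinking at 2–3 N. I never touched hatch 1.
- **Opening it:** I pushed hatch 2 down and over until the force rose against the stop, peaking at about 22 N, then drew out.
- **Last checks:** Depth from the two cameras put the hatch at 63.4° and 63.1°, against the 63.0° stop. The tool force was about zero and the gripper was well clear. In the last pictures the other hatches are flush, and the tin, scales, screwdriver and tape measure look unmoved. I did not recheck the mug or the whole of the glue bottle.
- **What went wrong:** Tilting the tool inside the opening brought joint 3 to within 0.2° of its range limit and shifted the fingertips about 13 mm. I saw this, moved back and reduced the tilt. Forces stayed around 2 N meanwhile.

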